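Zero a stepped level lever, click it up to the third detent and store it

TASK

On the plywood control console, push the black paddle lever back towards the console's near edge until it is at zero at the near end of its slot, then push it away again by exactly three clicks, so that it is left sitting in the third detent after zero. Only when it sits there, press the large dome push-button fully down to store the level and let it come up again. Only push with the fingers: do not grip the lever, and leave the other keys, the joystick and the loose things lying around as they are.

Things in the scene. Friction and masses are not known exactly. Their poses are not given: they have to be found in the camera images.
- console: home-built control console fixed on the desk: low plywood box 330 mm deep (its x) by 500 mm wide (its y), level top panel 60 mm above the desk. Origin: centre of the underside. Its x axis runs from the near (operator's) edge to the far edge, y to the left, z up; 'console frame' below means this.
- lever (a joint): slide of the lever along console +x, m: 0 = zero, near end of the slot (hard stop 1.5 mm short of it); grows as it is pushed away from the near edge. Seven detents (sprung ball on a hidden ridged comb), 13 mm apart: 0, 0.013, 0.026, 0.039 (third click after zero), 0.052, 0.065, 0.078 (far end, stop 1.5 mm beyond). Starts at or near one of the last three; stays in the detent where it is left.
- paddle (a point): centre of the lever's paddle, a black flat handle 14 mm thick (console x), 30 mm wide (y), lower edge 8 mm and top 49 mm above the panel; this point 25 mm above it. At lever = 0 it lies at (-0.030, +0.130) in the console frame. It rides on a 6 mm steel stem in an aluminium slot plate; 45 mm of panel before and behind it is free wherever it stands, and 35 mm on either side.
- paddle_near: half of the paddle facing the near edge, 7 mm thick: push here to move the lever away. Origin: at panel height below the paddle's middle. Some 7 N (at most 10 N) pushes the lever out of a detent; past halfway (6.5 mm) it snaps on by itself, ahead of the finger, and settles in the next detent 13 mm on.
- paddle_far: half of the paddle facing the far edge, 7 mm thick: push here to bring the lever back to zero. Origin: at panel height below the paddle's middle; axes as the console's. Touching the near and the far half at once, over 1.5 N each, counts as gripping the lever.
- dome (a joint): travel of the large dome push-button, in m: 0 = up, 0.006 = fully down; sprung, 1.5 N to start and about 5 N at the bottom; springs back up when let go.
- dome_top (a point): top middle of the large white dome push-button, 56 mm across, in a black bezel 68 mm across, near the console's right front corner at (-0.050, -0.160) in the console frame; this point is 26 mm above the panel when up. Every other key is 32 mm or smaller.
- keys: all the other controls, rigid, not to be pressed: three rows of small square keys 15 mm wide and 10 mm high in the middle of the panel, five round keys, one larger rectangular key and a bat-top joystick 61 mm high in the far left corner. Origin: on the panel's surface, at its centre.
- screwdriver: loose screwdriver, 150 mm long, lying along the console's near edge on the panel. Leave alone. Origin: at its underside.
- spare_button: loose spare push-button, 30 mm across, 26 mm high, standing on the panel left of the lever, 75 mm from the slot's line. Leave alone.
- parts_tray: loose small open tray 65 x 50 x 22 mm on the panel in its near left corner. Leave alone.
- cup: loose cup, 80 mm across, 105 mm high, on the desk left of the console. Leave alone.
- tin: loose glass jar with a steel lid, 58 mm across, 75 mm high, on the desk right of the console. Leave alone.
- headphones: loose pair of headphones, about 75 mm high, on the desk right of the console, nearer the front than the jar. Leave alone.

How it is judged:
On the way, in this order (a step that is already met when the one before it is completed fails the run):
1. the lever is pushed back to zero at the near end of its slot (value of joint lever below 0.004 m), for 0.2 s.
2. the lever is in the third detent after zero (value of joint lever between 0.035 and 0.043 m), for 0.3 s.
3. the large dome push-button is pressed down (value of joint dome above 0.0042 m), for 0.05 s.
At the end, for the whole second after the job is handed in: the lever sits in the third detent after zero (0.039 m, within 4 mm) and the dome button has come up again (less than 1.5 mm down) (all of step 2 and value of joint dome below 0.0015 m); the robot touches nothing.
It fails at once if the dome button is pressed while the lever is not in the third detent (value of joint dome above 0.003 m and not (value of joint lever between 0.035 and 0.043 m)).
It fails at once if the lever is gripped instead of pushed (contact force between the fingers and paddle_near above 1.5 N and contact force between the fingers and paddle_far above 1.5 N).
It fails at once if another key or the joystick is pressed (contact force between any of the fingers, the arm and keys above 3 N).
It fails at once if a loose thing is picked up or knocked more than 25 mm from its place (distance of any of screwdriver, spare_button, parts_tray, cup, tin, headphones from where it was at the start of the episode above 0.025 m).
It also fails if it takes over 61 s, if anything falls off the work surface, if the arm or the gripper's body presses on something with over 40 N, if the wrist force passes 120 N, or if a joint passes its speed limit or range.

ROBOT

A 6-joint arm with a two-finger parallel gripper is mounted at the origin on the work surface. World frame = base frame: x ahead of the robot, y to its left, z up, the work surface at z = 0. Lengths are in m, angles in rad, forces in N, time in s.
With the tool pointing down it reaches from about 0.425 to 0.95 m from the base axis. Payload 14.7 kg.
Tool frame: the origin (TCP) lies between the finger pads; the fingertips stand robot.finger_overhang ahead of it and the grasp point (between the pads) lies 11 mm behind it (robot.finger_overhang is the distance from the TCP to the fingertips, in m); z points along the fingers, y is the line along which they close (so a half turn about z gives the same grasp; the last joint's range is limited). The gripper opens to 85 mm and grips with 20 to 120 N. Pads are 22 mm wide; open, the fingers measure 114 mm over their backs; the gripper's body (76 mm by 85 mm) begins 54 mm behind the grasp point. The pads swing forward as they close: fully open they stand 13 mm farther back than shut.
Start: joints at [1.222, 0.48, 1.596, -0, 1.065, -0.047], TCP at [0.193, 0.621, 0.239] pointing down, gripper open.
Joint ranges: [-2.75, 2.75], [-0.82, 2.05], [0.23, 2.67], [-1.56, 4.7], [0.09, 2.69], [-2.92, 2.92]. Speed limits (rad/s): [1.89, 1.89, 2.39, 3.01, 3.01, 3.01].

INTERFACE

Orientations are given as [roll, pitch, yaw] about the fixed x, y, z axes, in that order (R = Rz(yaw) Ry(pitch) Rx(roll)).
In Python, from cell import robot, camera, nets gives the robot as it stands. The module is installed in compiled form; this text tells all that it offers.
- The arm moves only by the shell command python3 -m jog 'ROWS' [OPENING] [FORCE]. ROWS is JSON, a list of rows, each an object with "dp": the shift along the tool's x, y, z in mm, a list of three; "rot": the turn, a rotation vector about the tool's x, y, z in rad, a list of three. In form: [{"dp": [x, y, z], "rot": [rx, ry, rz]}, ...]. A call has 1 to 8 rows; each row shifts and turns the commanded pose from where the row before left it, along the tool's axes as they then stand; what a row does not reach is not made up. A row lasts 1/12 s, in which the tool goes at most 41.7 mm and 7.16 degrees, less where a joint would pass 70% of its speed; a pose out of reach is approached as far as the arm can. A call with a gripper value outside its range is refused whole. OPENING is the finger opening in mm, from 0 to 85.4, set as the call begins (- or left out, the last holds). The fingers move at their own pace and stop on an object; FORCE is the grip in N (left out, the last holds). Time passes only in rows, so rows that do not move let the fingers close. It gives the time, the measured TCP pose, the force, the opening and the grip force at its end, in the units of the state.
- robot.get_state(): the state, without advancing time (a new reading comes with each control period).
- camera(name): name is "scene" or "top" or "wrist"; returns a dict with "img" (420x560x3 uint8, blue, green, red), "z_map" (420x560 float32, m along the optical axis (not along the pixel's ray), 0 where there is no reading), "intrinsics" (3x3 intrinsics, pixels), "pose" (4x4, takes a point from camera to world coordinates). Camera axes: x right, y down, z forward; pixel columns grow to the right and rows downward; lengths in m; the calibration is good to about 2 mm. A picture is of the moment at which its call begins.
- robot.hand_in(): hands the job in; it is judged then, once.
Trained networks look in a picture, given as the dict that the camera call returned (one of the last four; its "shot" number tells which), for a name from the list of things; names that differ only in an ending like _2 or _b are one class to them, and where a whole thing is asked for, a point or a joint stands for the part that bears it (a point fixed in the world has none). Each returns a list of dicts, best first, with "score" (0 to 1); they miss things now and then, are a little off and sometimes report something else, mostly with a low value. They report only what shows in the picture. A call takes as long as a camera call.
- nets.search_frame(picture, label): "point" ([column, row] in pixels, amid what is visible of it).
- nets.regions_of(picture, label): "pixels" (420x560 bool, what is visible of it) and "point" ([column, row] in pixels, amid what is visible of it).
The state is a dict: "clock": time; "joint_pos": joint angles; "dq": joint speeds; "joint_efforts": joint torques, N m; "tcp_pos": TCP position; "tcp_rot": TCP orientation; "force": force on the tool from outside, world axes, zero at the start; "ft_torque": the same for the moment, N m; "grip_width": opening from 0.0 (shut) to 1.0 (fully open); "grip_force": force on a finger pad.
Only numpy, scipy, OpenCV 4.12 (cv2) and the standard library are available. Lean on these libraries where they do the work, as an engineer would, in place of code of your own. Each camera call takes 0.05 s, during which the arm holds its last target. There are 200 camera calls.

## Working session

There is one attempt and no reset: what is moved stays moved. The work goes in short steps, Python scripts to look and compute and a shell command to move; the robot and the scene stay as the last step left them, time stands still between calls to the robot, and variables do not carry over. Pictures are saved under pics/ and viewed, at most 10 in all, crops included, and the job is handed in when it is done.

```bash
mkdir -p pics
cat > h.py <<'E'
import numpy as np, cv2
from cell import robot, camera, nets
def world(c, px):
    u,v=px; u=int(round(u)); v=int(round(v))
    w=c["z_map"][max(0,v-1):v+2,max(0,u-1):u+2]; w=w[w>0]
    z=np.median(w) if w.size else np.nan
    p=np.linalg.inv(c["intrinsics"])@[u,v,1]*z
    return (c["pose"]@np.r_[p,1])[:3]
def cloud(c,mask):
    v,u=np.nonzero(mask&(c["z_map"]>0)); z=c["z_map"][v,u]
    p=(np.linalg.inv(c["intrinsics"])@np.c_[u,v,np.ones(len(u))].T)*z
    return (c["pose"][:3,:3]@p).T+c["pose"][:3,3]
E
python3 - <<'E'
from h import *
s=robot.get_state(); print(s["tcp_pos"],s["tcp_rot"],s["force"],robot.finger_overhang)
c=camera("top"); cv2.imwrite("pics/top.png",c["img"])
print(c["pose"].round(3).tolist())
for n in ["console","lever","dome","keys","screwdriver","spare_button","parts_tray"]:
    for r in nets.regions_of(c,n)[:2]:
        P=cloud(c,r["pixels"]); print(n,round(r["score"],2),np.round(r["point"]),len(P),world(c,r["point"]).round(4),np.median(P,0).round(4) if len(P) else "")
        if n=="console":
            Q=P[np.abs(P[:,2]-.06)<.006]
            print(cv2.minAreaRect(Q[:,:2].astype(np.float32)))
E
```

```text
[0.19300475 0.62025691 0.23865226] [-3.14035447e+00 -9.67881489e-05  2.83979384e+00] [0.64940353 0.22210973 0.31011267] 0.008
[[0.001, -0.998, 0.065, 0.498], [-1.0, -0.001, -0.005, 0.012], [0.005, -0.065, -0.998, 1.157], [0.0, 0.0, 0.0, 1.0]]
console 0.94 [269. 206.] 19388 [0.5745 0.0305 0.0629] [0.566  0.0308 0.0604]
((0.5628442168235779, 0.04064220190048218), (0.5007331371307373, 0.33052265644073486), 80.27132415771484)
lever 0.42 [221. 193.] 76 [0.6116 0.1672 0.0618] [0.6174 0.1606 0.1074]
dome 0.61 [321. 237.] 309 [ 0.4871 -0.1139  0.0857] [ 0.487  -0.1081  0.0822]
keys 0.58 [260. 199.] 1520 [0.5943 0.056  0.0646] [0.5998 0.0473 0.0675]
screwdriver 0.55 [261. 260.] 274 [0.4237 0.0519 0.0832] [0.4292 0.0436 0.0821]
spare_button 0.57 [402. 259.] 1269 [ 0.4211 -0.3649  0.0005] [ 0.4263 -0.3474  0.0509]
parts_tray 0.59 [186. 234.] 439 [0.4951 0.2646 0.0627] [0.5007 0.267  0.0639]
```

View pics/top.png

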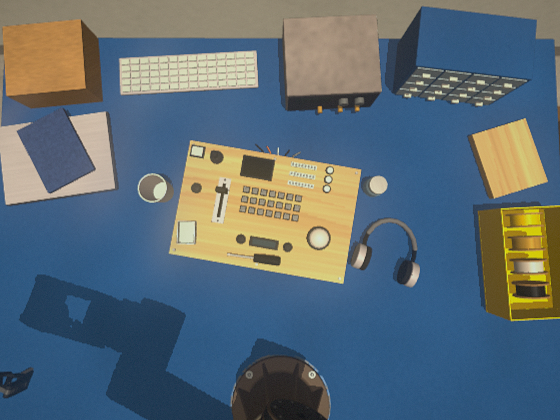

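The top view shows the console turned slightly clockwise. The slot and paddle are at about (221,193), the dome at (318,238), the spare button at (197,188) and the tray at (187,232). The console fit (0.563, 0.041, yaw −9.7°) agrees with where the dome was found. I'll start moving with the fingers shut.

```bash
cat >> h.py <<'E'
O=np.array([.5628,.0406]); A=np.deg2rad(-9.73); R2=np.array([[np.cos(A),-np.sin(A)],[np.sin(A),np.cos(A)]])
def con(p):  # world -> console mm, z above panel
    p=np.atleast_2d(p); return np.c_[(p[:,:2]-O)@R2, p[:,2]-.06]*1000
def show(): 
    s=robot.get_state(); f=np.array(s["force"]); print("t",round(s["clock"],2),"tcp con",con(s["tcp_pos"])[0].round(1),"rot",np.round(s["tcp_rot"],3),"F con",(R2.T@f[:2]).round(1),round(f[2],1),"yaw err(tool z)",round(-(2.9718-s["tcp_rot"][2]),3))
E
python3 -m jog '[{"dp":[0,0,0],"rot":[0,0,-0.066]},{"dp":[0,0,0],"rot":[0,0,-0.066]},{"dp":[-33,-23.6,0],"rot":[0,0,0]},{"dp":[-33,-23.6,0],"rot":[0,0,0]},{"dp":[-33,-23.6,0],"rot":[0,0,0]},{"dp":[-33,-23.6,0],"rot":[0,0,0]},{"dp":[-33,-23.6,0],"rot":[0,0,0]},{"dp":[-33,-23.6,0],"rot":[0,0,0]}]' 0 20
python3 - <<'E'
from h import *
show()
c=camera("top")
for n in ["lever","paddle_near","paddle_far"]:
    for r in nets.regions_of(c,n)[:1]:
        P=con(cloud(c,r["pixels"])); Q=P[(P[:,2]>40)&(P[:,2]<56)]
        print(n,round(r["score"],2),len(Q),Q.mean(0).round(1),np.percentile(Q,[5,95],axis=0).round(1).tolist())
P=cloud(c,np.ones((420,560),bool)); K=con(P)
Q=K[(abs(K[:,0]-10)<70)&(abs(K[:,1]-130)<30)&(K[:,2]>40)&(K[:,2]<56)]
print(len(Q),Q.mean(0).round(1),Q.min(0).round(1),Q.max(0).round(1))
E
```

```text
clock: 1.07
tcp_pos: [0.3654, 0.4461, 0.2394]
tcp_rot: [3.141, 0.0, 2.972]
force: [1.6, 1.2, -0.8]
grip_width: 0.0
grip_force: 0.0
t 1.07 tcp con [-263.1  366.3  179.4] rot [3.141 0.    2.972] F con [1.4 1.4] -0.8 yaw err(tool z) 0.0
lever 0.53 48 [ 34.1 128.2  48.6] [[28.8, 115.6, 44.5], [39.4, 141.3, 51.8]]
55 [ 34.8 128.9  48.3] [ 28.  114.4  40. ] [ 41.6 145.   53.4]
```

```bash
python3 -m jog '[{"dp":[-33,-23.6,0],"rot":[0,0,0]},{"dp":[-33,-23.6,0],"rot":[0,0,0]},{"dp":[-33,-23.6,0],"rot":[0,0,0]},{"dp":[-33,-23.6,0],"rot":[0,0,0]},{"dp":[-33,-23.6,0],"rot":[0,0,0]},{"dp":[-33,-23.6,0],"rot":[0,0,0]},{"dp":[-33,-23.6,0],"rot":[0,0,0]},{"dp":[-33,-23.6,0],"rot":[0,0,0]}]' >/dev/null
python3 -m jog '[{"dp":[-33,-23.6,0],"rot":[0,0,0]},{"dp":[-33,-23.6,0],"rot":[0,0,0]},{"dp":[0,0,20],"rot":[0,0,0]},{"dp":[0,0,20],"rot":[0,0,0]},{"dp":[0,0,20],"rot":[0,0,0]},{"dp":[0,0,0],"rot":[0,0,0]}]' >/dev/null
python3 - <<'E'
from h import *
show()
c=camera("wrist"); cv2.imwrite("pics/w1.png",c["img"])
P=con(cloud(c,np.ones((420,560),bool))); Q=P[(abs(P[:,0]-20)<30)&(abs(P[:,1]-130)<30)&(P[:,2]>40)&(P[:,2]<56)]
print(len(Q), Q.mean(0).round(1) if len(Q) else "",Q.min(0).round(1) if len(Q) else "",Q.max(0).round(1) if len(Q) else "")
E
```

```text
t 2.43 tcp con [ 63.3 132.1 115.3] rot [-3.14  -0.005  2.973] F con [-0.9 -0.6] -1.9 yaw err(tool z) 0.001
877 [ 31.3 130.3  48.2] [ 25.1 115.4  40.7] [ 39.  145.3  51. ]
```

View pics/w1.png

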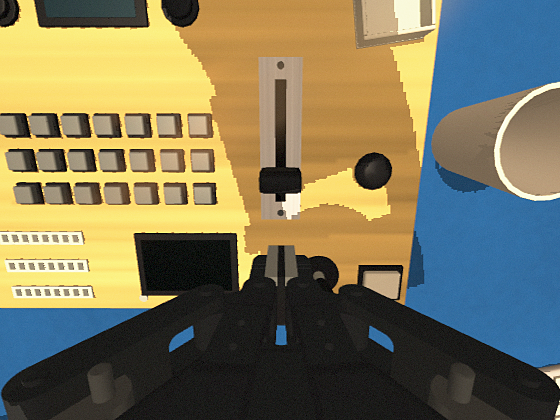

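The wrist view shows the paddle at (280,180) and the shut fingers at (282,260), over the free strip behind it. A black round item at (322,270) lies farther back, so I'll check where it is before going down.

```bash
python3 - <<'E'
from h import *
c=camera("top"); print(con(world(c,(217,157)))[0].round(), con(world(c,(198,151)))[0].round())
P=con(cloud(c,np.ones((420,560),bool))); Q=P[(P[:,0]>80)&(P[:,0]<165)&(P[:,1]>80)&(P[:,1]<240)&(P[:,2]>8)&(P[:,2]<70)]
print(np.c_[Q[np.argsort(Q[:,0])]][:12].round()); show()
E
python3 -m jog '[{"dp":[0,-1,20],"rot":[0,0,0]},{"dp":[0,-1,20],"rot":[0,0,0]},{"dp":[0,0,20],"rot":[0,0,0]},{"dp":[0,0,0],"rot":[0,0,0]}]'
```

```text
[ 27.  54. 591.] [ 43.  98. 518.]
[]
t 2.53 tcp con [ 65.  132.8 119.1] rot [-3.141e+00 -1.000e-03  2.973e+00] F con [ 0.1 -0.8] 0.5 yaw err(tool z) 0.001
clock: 2.87
tcp_pos: [0.6482, 0.1579, 0.1176]
tcp_rot: [-3.141, -0.003, 2.973]
force: [-2.2, -0.8, 0.2]
grip_width: -0.001
grip_force: 0.0
```

```bash
python3 -m jog '[{"dp":[0,0,12],"rot":[0,0,0]},{"dp":[0,0,12],"rot":[0,0,0]},{"dp":[0,0,11],"rot":[0,0,0]},{"dp":[0,0,0],"rot":[0,0,0]},{"dp":[0,0,0],"rot":[0,0,0]}]' >/dev/null; python3 -c "
from h import *;show()"
python3 -m jog '[{"dp":[3,0,0],"rot":[0,0,0]},{"dp":[3,0,0],"rot":[0,0,0]},{"dp":[3,0,0],"rot":[0,0,0]},{"dp":[2,0,0],"rot":[0,0,0]},{"dp":[2,0,0],"rot":[0,0,0]},{"dp":[2,0,0],"rot":[0,0,0]},{"dp":[0,0,0],"rot":[0,0,0]}]' >/dev/null; python3 -c "
from h import *;show()"
```

```text
t 3.28 tcp con [ 65.4 129.6  23.9] rot [-3.141e+00 -1.000e-03  2.972e+00] F con [-0.5 -0.1] -0.1 yaw err(tool z) 0.0
t 3.87 tcp con [ 50.2 129.7  24.4] rot [-3.142 -0.     2.972] F con [-1.1 -0. ] 0.1 yaw err(tool z) 0.0
```

```bash
for i in 1; do python3 -m jog '[{"dp":[2,0,0],"rot":[0,0,0]},{"dp":[0,0,0],"rot":[0,0,0]}]' >/dev/null; python3 -c "
from h import *;show()"; python3 -m jog '[{"dp":[2,0,0],"rot":[0,0,0]},{"dp":[0,0,0],"rot":[0,0,0]}]' >/dev/null; python3 -c "
from h import *;show()";python3 -m jog '[{"dp":[2,0,0],"rot":[0,0,0]},{"dp":[0,0,0],"rot":[0,0,0]}]' >/dev/null; python3 -c "
from h import *;show()"; python3 -m jog '[{"dp":[2,0,0],"rot":[0,0,0]},{"dp":[0,0,0],"rot":[0,0,0]}]' >/dev/null; python3 -c "
from h import *;show()"; done
python3 - <<'E'
from h import *
c=camera("wrist"); cv2.imwrite("pics/w2.png",c["img"])
P=con(cloud(c,np.ones((420,560),bool))); Q=P[(abs(P[:,0]-10)<40)&(abs(P[:,1]-130)<25)&(P[:,2]>44)&(P[:,2]<54)]
print(len(Q)); print(np.histogram(Q[:,0],bins=np.arange(-30,52,3)))
E
```

```text
t 4.03 tcp con [ 49.4 129.7  24.5] rot [3.141e+00 2.000e-03 2.972e+00] F con [ 3.9 -0.2] -1.9 yaw err(tool z) 0.0
t 4.2 tcp con [ 47.5 129.7  24.5] rot [3.141e+00 2.000e-03 2.972e+00] F con [ 4.6 -0.3] -1.6 yaw err(tool z) -0.0
t 4.37 tcp con [ 44.8 129.7  24.4] rot [3.141 0.    2.972] F con [ 1.  -0.2] 0.3 yaw err(tool z) -0.0
t 4.53 tcp con [ 42.1 129.5  24.2] rot [-3.141e+00 -1.000e-03  2.972e+00] F con [ 0.3 -0.4] 0.1 yaw err(tool z) -0.0
3052
(array([  0,   0,   0,   0,   0,   0,   0,   0,   0,   0,   0,   0,   0,
        27, 676, 532, 518, 459, 140,   0, 400, 120,  39,  38,  34,  37,
        32]), array([-30, -27, -24, -21, -18, -15, -12,  -9,  -6,  -3,   0,   3,   6,
         9,  12,  15,  18,  21,  24,  27,  30,  33,  36,  39,  42,  45,
        48,  51]))
```

View pics/w2.png

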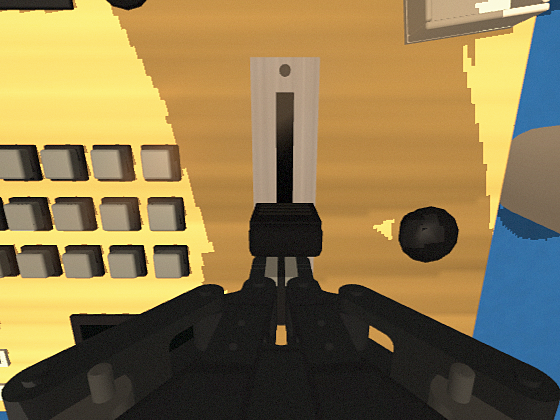

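The paddle at (285,230) has snapped one detent ahead of the fingers, to about 52 mm. I'll keep pushing towards zero.

```bash
python3 -m jog '[{"dp":[3,0,0],"rot":[0,0,0]},{"dp":[3,0,0],"rot":[0,0,0]},{"dp":[3,0,0],"rot":[0,0,0]},{"dp":[3,0,0],"rot":[0,0,0]},{"dp":[3,0,0],"rot":[0,0,0]},{"dp":[3,0,0],"rot":[0,0,0]},{"dp":[3,0,0],"rot":[0,0,0]},{"dp":[3,0,0],"rot":[0,0,0]}]' >/dev/null; python3 -m jog '[{"dp":[3,0,0],"rot":[0,0,0]},{"dp":[3,0,0],"rot":[0,0,0]},{"dp":[3,0,0],"rot":[0,0,0]},{"dp":[3,0,0],"rot":[0,0,0]},{"dp":[3,0,0],"rot":[0,0,0]},{"dp":[3,0,0],"rot":[0,0,0]},{"dp":[2,0,0],"rot":[0,0,0]},{"dp":[0,0,0],"rot":[0,0,0]}]' >/dev/null;  python3 -c "
from h import *;show()"
for i in 1; do python3 -m jog '[{"dp":[2,0,0],"rot":[0,0,0]},{"dp":[0,0,0],"rot":[0,0,0]}]' >/dev/null; python3 -c "
from h import *;show()"; python3 -m jog '[{"dp":[2,0,0],"rot":[0,0,0]},{"dp":[0,0,0],"rot":[0,0,0]}]' >/dev/null; python3 -c "
from h import *;show()";python3 -m jog '[{"dp":[2,0,0],"rot":[0,0,0]},{"dp":[0,0,0],"rot":[0,0,0]}]' >/dev/null; python3 -c "
from h import *;show()"; done
```

```text
t 5.92 tcp con [ -2.  129.6  24.3] rot [-3.141e+00 -1.000e-03  2.972e+00] F con [-0.1  0.2] -0.1 yaw err(tool z) 0.0
t 6.08 tcp con [ -2.7 129.7  24.4] rot [3.141e+00 2.000e-03 2.972e+00] F con [ 5.4 -0.4] -3.0 yaw err(tool z) 0.0
t 6.25 tcp con [ -4.7 129.7  24.4] rot [3.141e+00 1.000e-03 2.972e+00] F con [ 4.7 -0.4] -1.8 yaw err(tool z) 0.0
t 6.42 tcp con [ -7.4 129.7  24.3] rot [3.142 0.    2.972] F con [0.5 0.6] 0.2 yaw err(tool z) -0.0
```

```bash
python3 -m jog '[{"dp":[2,0,0],"rot":[0,0,0]},{"dp":[0,0,0],"rot":[0,0,0]}]' >/dev/null; python3 -c "
from h import *;show()"
python3 -m jog '[{"dp":[2,0,0],"rot":[0,0,0]},{"dp":[0,0,0],"rot":[0,0,0]}]' >/dev/null
python3 - <<'E'
from h import *
show()
c=camera("wrist"); cv2.imwrite("pics/w3.png",c["img"])
P=con(cloud(c,np.ones((420,560),bool))); Q=P[(abs(P[:,0]+20)<40)&(abs(P[:,1]-130)<25)&(P[:,2]>44)&(P[:,2]<54)]
print(len(Q)); print(np.histogram(Q[:,0],bins=np.arange(-60,22,2)))
E
```

```text
t 6.58 tcp con [-10.  129.5  24.2] rot [-3.141e+00 -1.000e-03  2.972e+00] F con [0.3 0.2] -0.7 yaw err(tool z) -0.0
t 6.75 tcp con [-12.  129.5  24.2] rot [-3.141e+00 -1.000e-03  2.972e+00] F con [-0.2  0.3] 1.1 yaw err(tool z) 0.0
3056
(array([  0,   0,   0,   0,   0,   0,   0,   0,   0,  37, 456, 380, 342,
       334, 338, 283, 157,   0, 365,  46,  99,  24,  28,  27,  23,  19,
        32,  25,  22,  19,   0,   0,   0,   0,   0,   0,   0,   0,   0,
         0]), array([-60, -58, -56, -54, -52, -50, -48, -46, -44, -42, -40, -38, -36,
       -34, -32, -30, -28, -26, -24, -22, -20, -18, -16, -14, -12, -10,
        -8,  -6,  -4,  -2,   0,   2,   4,   6,   8,  10,  12,  14,  16,
        18,  20]))
```

View pics/w3.png

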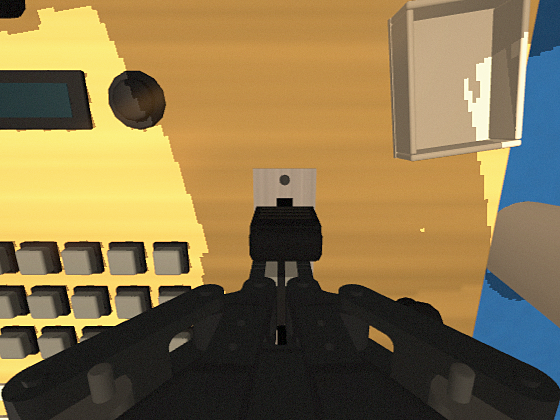

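Zero is confirmed: the paddle at (285,230) is at the near end of the slot, and the depth has shifted 52 mm. Next I lift off and go round to the near side.

```bash
python3 -m jog '[{"dp":[-3,0,0],"rot":[0,0,0]},{"dp":[0,0,-20],"rot":[0,0,0]},{"dp":[0,0,-20],"rot":[0,0,0]},{"dp":[0,0,-22],"rot":[0,0,0]},{"dp":[0,0,0],"rot":[0,0,0]},{"dp":[19,0,0],"rot":[0,0,0]},{"dp":[19,0,0],"rot":[0,0,0]},{"dp":[19,0,0],"rot":[0,0,0]}]'>/dev/null;python3 -c "
from h import *;show()"; python3 -m jog '[{"dp":[0,0,0],"rot":[0,0,0]},{"dp":[0,0,0],"rot":[0,0,0]},{"dp":[0,0,20],"rot":[0,0,0]},{"dp":[0,0,20],"rot":[0,0,0]},{"dp":[0,0,22],"rot":[0,0,0]},{"dp":[0,0,0],"rot":[0,0,0]},{"dp":[0,0,0],"rot":[0,0,0]}]'>/dev/null;python3 -c "
from h import *;show()"
```

```text
t 7.47 tcp con [-65.8 129.5  86.1] rot [3.142 0.    2.971] F con [0.7 0.6] 0.1 yaw err(tool z) -0.0
t 8.05 tcp con [-65.2 129.3  23.6] rot [-3.141e+00 -2.000e-03  2.972e+00] F con [-0.2  0.5] 0.3 yaw err(tool z) -0.0
```

```bash
cat > s.sh <<'E'
python3 -c "
from h import *;show()"
E
python3 -m jog '[{"dp":[-3,0,0],"rot":[0,0,0]},{"dp":[-3,0,0],"rot":[0,0,0]},{"dp":[-3,0,0],"rot":[0,0,0]},{"dp":[-3,0,0],"rot":[0,0,0]},{"dp":[0,0,0],"rot":[0,0,0]},{"dp":[0,0,0],"rot":[0,0,0]}]'>/dev/null; sh s.sh
python3 -m jog '[{"dp":[-2,0,0],"rot":[0,0,0]},{"dp":[0,0,0],"rot":[0,0,0]}]'>/dev/null; sh s.sh
python3 -m jog '[{"dp":[-2,0,0],"rot":[0,0,0]},{"dp":[0,0,0],"rot":[0,0,0]}]'>/dev/null; sh s.sh
python3 -m jog '[{"dp":[-2,0,0],"rot":[0,0,0]},{"dp":[0,0,0],"rot":[0,0,0]}]'>/dev/null; sh s.sh
python3 -m jog '[{"dp":[-2,0,0],"rot":[0,0,0]},{"dp":[0,0,0],"rot":[0,0,0]}]'>/dev/null; sh s.sh
```

```text
t 8.55 tcp con [-53.  129.7  24.6] rot [3.141e+00 1.000e-03 2.972e+00] F con [-0.2  0.9] -0.9 yaw err(tool z) -0.0
t 8.72 tcp con [-51.2 129.6  24.4] rot [-3.142 -0.     2.972] F con [-0.   0.5] 0.5 yaw err(tool z) 0.0
t 8.88 tcp con [-50.2 129.4  24.2] rot [-3.141e+00 -2.000e-03  2.972e+00] F con [-6.6  0.9] 4.1 yaw err(tool z) -0.0
t 9.05 tcp con [-47.9 129.5  24.1] rot [-3.141e+00 -1.000e-03  2.972e+00] F con [-3.1 -0.2] 1.0 yaw err(tool z) 0.0
t 9.22 tcp con [-45.  129.7  24.3] rot [3.142 0.    2.972] F con [-0.4  0.6] -0.2 yaw err(tool z) 0.0
```

First click felt. Second click next.

```bash
python3 -m jog '[{"dp":[-3,0,0],"rot":[0,0,0]},{"dp":[-3,0,0],"rot":[0,0,0]},{"dp":[0,0,0],"rot":[0,0,0]},{"dp":[0,0,0],"rot":[0,0,0]}]'>/dev/null; sh s.sh
python3 -m jog '[{"dp":[-2,0,0],"rot":[0,0,0]},{"dp":[0,0,0],"rot":[0,0,0]}]'>/dev/null; sh s.sh
python3 -m jog '[{"dp":[-2,0,0],"rot":[0,0,0]},{"dp":[0,0,0],"rot":[0,0,0]}]'>/dev/null; sh s.sh
python3 -m jog '[{"dp":[-2,0,0],"rot":[0,0,0]},{"dp":[0,0,0],"rot":[0,0,0]}]'>/dev/null; sh s.sh
python3 -m jog '[{"dp":[0,0,0],"rot":[0,0,0]}]'>/dev/null; sh s.sh
python3 - <<'E'
from h import *
c=camera("wrist"); cv2.imwrite("pics/w4.png",c["img"])
c=camera("top")
for r in nets.regions_of(c,"lever")[:1]:
    P=con(cloud(c,r["pixels"])); print(r["score"],np.round(P.mean(0)))
E
```

```text
t 9.55 tcp con [-38.9 129.7  24.3] rot [3.141 0.    2.972] F con [-0.7 -0.4] -0.3 yaw err(tool z) -0.0
t 9.72 tcp con [-37.8 129.5  24.2] rot [-3.141e+00 -1.000e-03  2.972e+00] F con [-4.3  0.3] 3.3 yaw err(tool z) -0.0
t 9.88 tcp con [-36.  129.5  24.1] rot [-3.141e+00 -2.000e-03  2.972e+00] F con [-4.2  0.5] 2.4 yaw err(tool z) -0.0
t 10.05 tcp con [-33.4 129.6  24.2] rot [-3.141 -0.     2.972] F con [-1.9 -0.7] -0.3 yaw err(tool z) 0.0
t 10.13 tcp con [-33.4 129.6  24.2] rot [-3.141 -0.     2.972] F con [-1.8 -0.4] -1.7 yaw err(tool z) -0.0
```

View pics/w4.png

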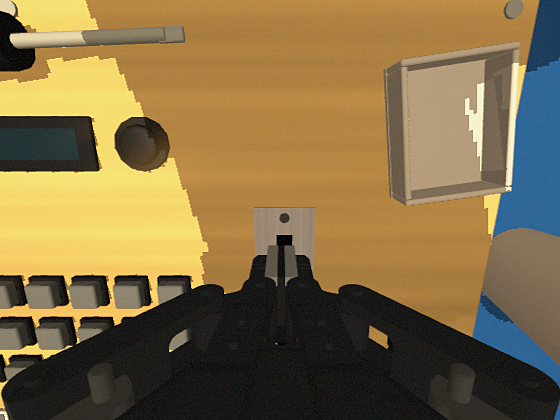

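The paddle is hidden behind the fingers (slot end at (285,240)), so I go on by feel in smaller steps.

```bash
python3 -m jog '[{"dp":[-1,0,0],"rot":[0,0,0]},{"dp":[0,0,0],"rot":[0,0,0]}]'>/dev/null; sh s.sh
python3 -m jog '[{"dp":[-1,0,0],"rot":[0,0,0]},{"dp":[0,0,0],"rot":[0,0,0]}]'>/dev/null; sh s.sh
python3 -m jog '[{"dp":[-2,0,0],"rot":[0,0,0]},{"dp":[0,0,0],"rot":[0,0,0]}]'>/dev/null; sh s.sh
python3 -m jog '[{"dp":[-2,0,0],"rot":[0,0,0]},{"dp":[0,0,0],"rot":[0,0,0]}]'>/dev/null; sh s.sh
python3 -m jog '[{"dp":[-1,0,0],"rot":[0,0,0]},{"dp":[0,0,0],"rot":[0,0,0]}]'>/dev/null; sh s.sh
```

```text
t 10.45 tcp con [-32.  129.7  24.4] rot [3.141 0.    2.972] F con [-1.2 -0.4] 0.1 yaw err(tool z) -0.0
t 10.62 tcp con [-30.8 129.7  24.4] rot [3.141e+00 1.000e-03 2.972e+00] F con [-1.2 -0.1] -0.0 yaw err(tool z) -0.0
t 10.78 tcp con [-28.7 129.7  24.4] rot [3.141e+00 1.000e-03 2.972e+00] F con [-0.6 -0.7] 0.3 yaw err(tool z) -0.0
t 10.95 tcp con [-26.9 129.7  24.4] rot [3.141 0.    2.972] F con [ 0.4 -0.4] 0.6 yaw err(tool z) -0.0
t 11.12 tcp con [-26.1 129.6  24.3] rot [3.142 0.    2.972] F con [-0.3 -0.2] 1.1 yaw err(tool z) -0.0
```

Second click done. Third.

```bash
python3 -m jog '[{"dp":[-2,0,0],"rot":[0,0,0]},{"dp":[0,0,0],"rot":[0,0,0]}]'>/dev/null; sh s.sh
python3 -m jog '[{"dp":[-2,0,0],"rot":[0,0,0]},{"dp":[0,0,0],"rot":[0,0,0]}]'>/dev/null; sh s.sh
python3 -m jog '[{"dp":[-2,0,0],"rot":[0,0,0]},{"dp":[0,0,0],"rot":[0,0,0]}]'>/dev/null; sh s.sh
python3 -m jog '[{"dp":[-1,0,0],"rot":[0,0,0]},{"dp":[0,0,0],"rot":[0,0,0]}]'>/dev/null; sh s.sh
python3 -m jog '[{"dp":[-1,0,0],"rot":[0,0,0]},{"dp":[0,0,0],"rot":[0,0,0]}]'>/dev/null; sh s.sh
```

```text
t 11.28 tcp con [-24.8 129.5  24.2] rot [-3.141e+00 -1.000e-03  2.972e+00] F con [-4.   1.2] 2.9 yaw err(tool z) -0.0
t 11.45 tcp con [-23.  129.5  24.1] rot [-3.141e+00 -2.000e-03  2.972e+00] F con [-4.3  0.7] 2.5 yaw err(tool z) 0.0
t 11.62 tcp con [-20.4 129.5  24.2] rot [-3.141 -0.     2.972] F con [-1.9 -1.3] -0.9 yaw err(tool z) -0.0
t 11.78 tcp con [-19.  129.7  24.3] rot [3.141 0.    2.972] F con [-0.5  1.6] 0.2 yaw err(tool z) -0.0
t 11.95 tcp con [-17.9 129.7  24.4] rot [3.141e+00 1.000e-03 2.972e+00] F con [0.8 0. ] 0.5 yaw err(tool z) -0.0
```

```bash
python3 -m jog '[{"dp":[8,0,0],"rot":[0,0,0]},{"dp":[10,0,0],"rot":[0,0,0]},{"dp":[14,0,0],"rot":[0,0,0]},{"dp":[0,0,-25],"rot":[0,0,0]},{"dp":[0,0,-30],"rot":[0,0,0]},{"dp":[0,0,-30],"rot":[0,0,0]},{"dp":[0,0,-30],"rot":[0,0,0]},{"dp":[0,0,0],"rot":[0,0,0]}]'>/dev/null
python3 -m jog '[{"dp":[0,-36,0],"rot":[0,0,0]},{"dp":[0,-36,0],"rot":[0,0,0]},{"dp":[0,-36,0],"rot":[0,0,0]},{"dp":[0,-36,0],"rot":[0,0,0]},{"dp":[0,-36,0],"rot":[0,0,0]},{"dp":[0,-36,0],"rot":[0,0,0]},{"dp":[0,-36,0],"rot":[0,0,0]},{"dp":[0,0,0],"rot":[0,0,0]}]'>/dev/null; sh s.sh
python3 - <<'E'
from h import *
c=camera("top"); cv2.imwrite("pics/t5.png",cv2.resize(c["img"][120:300,150:390],None,fx=3,fy=3))
P=con(cloud(c,np.ones((420,560),bool)))
Q=P[(abs(P[:,0]-10)<75)&(abs(P[:,1]-130)<30)&(P[:,2]>40)&(P[:,2]<56)]
print("paddle",len(Q),Q.mean(0).round(1))
c=camera("wrist"); cv2.imwrite("pics/w5.png",c["img"])
P=con(cloud(c,np.ones((420,560),bool)))
for zc in (17,21): 
  Q=P[(abs(P[:,0]+50)<50)&(abs(P[:,1]+160)<45)&(P[:,2]>zc)&(P[:,2]<32)]
  if len(Q): print("dome",len(Q),Q.min(0).round(1),Q.max(0).round(1))
E
```

```text
t 13.28 tcp con [ -51.3 -126.9  139.1] rot [-3.14  -0.     2.969] F con [0.6 0.7] -0.2 yaw err(tool z) -0.003
paddle 59 [  8.4 128.6  48.2]
dome 2514 [ -79.1 -185.9   17. ] [ -27.2 -134.5   27.5]
dome 1861 [ -76.2 -182.5   21. ] [ -30.7 -137.1   27.5]
```

View pics/t5.png

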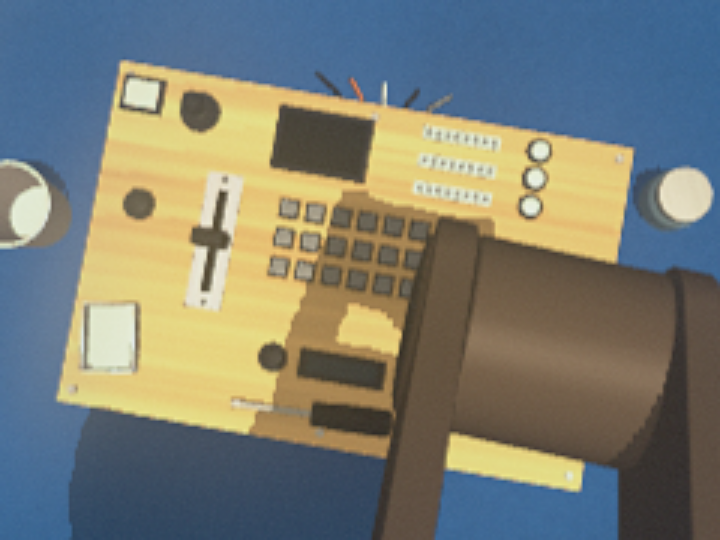

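View pics/w5.png

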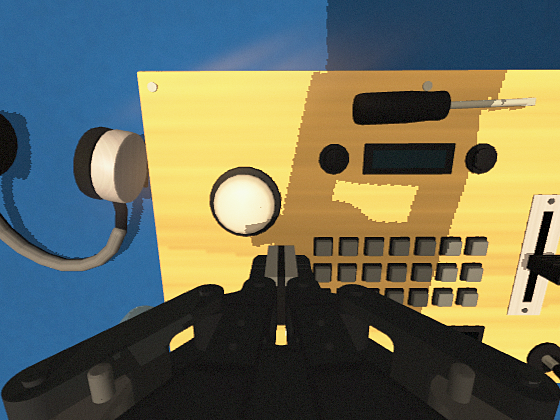

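Top view: the paddle at (210,237) is in mid-slot, with depth giving 38.4 mm, which is the third detent. The wrist view shows the dome at (245,203), centre (−53, −160) in my frame. Next: move over it, descend and press.

```bash
python3 -m jog '[{"dp":[1,-16,0],"rot":[0,0,0]},{"dp":[1,-17,0],"rot":[0,0,0]},{"dp":[0,0,30],"rot":[0,0,0]},{"dp":[0,0,30],"rot":[0,0,0]},{"dp":[0,0,20],"rot":[0,0,0]},{"dp":[0,0,15],"rot":[0,0,0]},{"dp":[0,0,0],"rot":[0,0,0]},{"dp":[0,0,0],"rot":[0,0,0]}]'>/dev/null; sh s.sh
python3 -m jog '[{"dp":[0,0,3],"rot":[0,0,0]},{"dp":[0,0,3],"rot":[0,0,0]},{"dp":[0,0,2],"rot":[0,0,0]},{"dp":[0,0,0],"rot":[0,0,0]}]'>/dev/null; sh s.sh
python3 -m jog '[{"dp":[0,0,2],"rot":[0,0,0]},{"dp":[0,0,0],"rot":[0,0,0]}]'>/dev/null; sh s.sh
python3 -m jog '[{"dp":[0,0,2],"rot":[0,0,0]},{"dp":[0,0,0],"rot":[0,0,0]}]'>/dev/null; sh s.sh
python3 -m jog '[{"dp":[0,0,2],"rot":[0,0,0]},{"dp":[0,0,0],"rot":[0,0,0]}]'>/dev/null; sh s.sh
```

```text
t 14.05 tcp con [ -53.1 -154.2   43.9] rot [ 3.141e+00 -2.000e-03  2.973e+00] F con [-0.6  0.4] -0.2 yaw err(tool z) 0.001
t 14.38 tcp con [ -52.2 -155.3   36.5] rot [-3.142e+00  1.000e-03  2.972e+00] F con [0.  0.6] 0.5 yaw err(tool z) 0.0
t 14.55 tcp con [ -52.3 -155.4   34.3] rot [-3.142  0.     2.972] F con [-0.2  0.4] 0.5 yaw err(tool z) -0.0
t 14.72 tcp con [ -52.2 -155.5   32.2] rot [-3.142  0.     2.972] F con [-0.2  0.3] 2.5 yaw err(tool z) -0.0
t 14.88 tcp con [ -52.2 -155.4   30.1] rot [-3.142  0.     2.972] F con [-0.1 -0.1] 3.2 yaw err(tool z) -0.0
```

```bash
python3 -m jog '[{"dp":[0,0,2],"rot":[0,0,0]},{"dp":[0,0,0],"rot":[0,0,0]}]'>/dev/null; sh s.sh
python3 -m jog '[{"dp":[0,0,1],"rot":[0,0,0]},{"dp":[0,0,0],"rot":[0,0,0]}]'>/dev/null; sh s.sh
python3 -m jog '[{"dp":[0,0,1],"rot":[0,0,0]},{"dp":[0,0,0],"rot":[0,0,0]},{"dp":[0,0,0],"rot":[0,0,0]}]'>/dev/null; sh s.sh
```

```text
t 15.05 tcp con [ -52.2 -155.4   28.1] rot [-3.142  0.     2.972] F con [-0.5  0.2] 4.0 yaw err(tool z) -0.0
t 15.22 tcp con [ -52.1 -155.5   27.5] rot [-3.141  0.     2.972] F con [-2.3  0.7] 11.5 yaw err(tool z) 0.0
t 15.47 tcp con [ -52.1 -155.5   27.2] rot [-3.141e+00  1.000e-03  2.972e+00] F con [-4.6 -1.3] 26.0 yaw err(tool z) 0.0
```

The dome has bottomed out: force jumped from 4 N to 26 N. I'll release and retreat.

```bash
python3 -m jog '[{"dp":[0,0,-6],"rot":[0,0,0]},{"dp":[0,0,-15],"rot":[0,0,0]},{"dp":[0,0,-30],"rot":[0,0,0]},{"dp":[0,0,-30],"rot":[0,0,0]},{"dp":[0,0,-30],"rot":[0,0,0]},{"dp":[0,0,0],"rot":[0,0,0]},{"dp":[0,0,0],"rot":[0,0,0]}]'>/dev/null; sh s.sh
python3 - <<'E'
from h import *
c=camera("top"); P=con(cloud(c,np.ones((420,560),bool)))
Q=P[(abs(P[:,0]-10)<75)&(abs(P[:,1]-130)<30)&(P[:,2]>40)&(P[:,2]<56)]; print("paddle",len(Q),Q.mean(0).round(1))
c=camera("wrist"); P=con(cloud(c,np.ones((420,560),bool)))
Q=P[np.hypot(P[:,0]+53,P[:,1]+160)<8]; print("dome z",np.percentile(Q[:,2],[50,90]).round(1))
print(robot.hand_in())
E
```

```text
t 16.05 tcp con [ -51.5 -155.4  138.7] rot [-3.141e+00  3.000e-03  2.972e+00] F con [-0.5  0.7] 0.0 yaw err(tool z) -0.0
paddle 58 [  8.5 128.9  48. ]
dome z [167.1 178.8]
the job is handed in; nothing more can be done
None
```

I pushed the lever to zero and then out three clicks (measured at about 38.5 mm, in the third detent). I pressed the dome fully down, lifted the arm clear and handed the job in; the last dome-height reading was blocked by the gripper, so I did not measure that it came back up.

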